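Hang the tea infuser over its drip dish

TASK

First, with the tea infuser still in its cup, turn the stand's swivel hook so that it points out over the middle of the small round drip dish. Then lift the infuser out of the cup and hang it by its loop on the hook, just inside the upturned tip, so that it hangs over the dish without swinging about. Leave the cup standing where it is and do not disturb the other things on the slab.

Things in the scene. Friction and masses are not known exactly. Their poses are not given: they have to be found in the camera images.
- stand: Fixed dark steel stand, never turned: 84 mm foot, 14 mm post, on top an open wire tier (ring 178 mm across outside, spokes) from 252 to 260 mm above the slab, ball on top to 277 mm. Origin: on the post axis at the slab. A gripper held vertically at the hook strikes the tier; tilted 35 to 45 degrees, coming from above and outside towards the post, it clears.
- hook (a joint): Swivel angle (rad) of the bright steel hook about the vertical post. 0: it points to -x, towards the robot; grows counter-clockwise seen from above, +1.57 points to -y. Stops at -1.3 and 2.0. Turns both ways and stays where it is left (friction 0.05 N m, 0.5 N at its end).
- hook_seat (a point): Where things hang: on the axis of the hook's 8 mm round arm, 88 mm out from the post axis, 180 mm above the slab. x points back to the post axis, z up. The arm is level from 72 to 100 mm out (inwards it rises 12 mm to its collar), then turns up into a short tip, outermost 108 mm out, top 16 mm above the arm's axis.
- hook_tip (a point): At the foot of the hook's upturned tip: 101 mm out from the post axis, 3 mm above the arm's axis; arm and tip are both 8 mm thick across, good to pinch or to push sideways. Axes as hook_seat.
- dish_centre (a point): Centre of the round terracotta drip dish (86 mm across, 10.5 mm high, fixed) on the slab beside the foot of the stand, 4 mm above the slab. It always lies 88 mm from the post axis, exactly under the hook seat when the hook points to it; the direction varies.
- infuser_loop (a point): Steel tea infuser, 0.1 kg, 127 mm tall, upright in the cup: can 38 mm wide (lid 41), 48 tall; 8 mm stem; flat loop on top 46 wide, 44 tall, 8 thick, bars 7 wide, window 32 wide x 30 tall. Point: window centre, 105 mm above the underside, 118 above the slab at start. x: normal of the loop, y: across its width, z up; same both ways round. Hung, it is 11 mm below hook_seat, upper bar on the arm.
- infuser_can (a point): Middle of the infuser's can, on its axis, 22 mm above its underside (83 mm below infuser_loop). If the hung infuser is let go leaning it swings for a few seconds; let go upright it hangs still. Axes as infuser_loop.
- cup: White ceramic cup, loose, 84 mm across the rim, 62 mm tall, with a handle on its +x side reaching 64 mm from its axis; it stands on a wooden coaster (100 mm across, 8 mm thick), so its rim is 70 mm above the slab. Inner floor 5 mm thick. Origin: centre of its underside.
- infuser: The whole infuser; origin at the centre of its underside, axes as infuser_loop.
- dispenser: Bystander: lilac plastic push dispenser for toothpicks, upright, 52 mm across, 92 mm tall. Loose; to be left alone. Origin: centre of its underside.
- spoon: Bystander: steel spoon lying flat, 160 mm long. Loose; to be left alone. Origin: on the spoon.
- lunchbox: Bystander: orange lunchbox with a closed flap on its front, 130 x 175 mm, 65 mm tall. Loose; to be left alone. Origin: centre of its underside.
- jar: Bystander: closed clear glass jar, 72 mm across, 100 mm tall. Loose; to be left alone. Origin: centre of its underside.
- bowl: Bystander: blue ceramic bowl, 96 mm across, 45 mm tall. Loose; to be left alone. Origin: centre of its underside.
- shaker: Bystander: small glass shaker, 36 mm across, 70 mm tall. Loose; to be left alone. Origin: centre of its underside.
- butterdish: Bystander: white ceramic butter dish, 80 x 130 mm, 35 mm tall. Loose; to be left alone. Origin: centre of its underside.

How it is judged:
By the outcome, as a careful person would: the job done as asked, in the order asked, and still so for the second after the job is handed in, with the robot touching nothing.
It also fails if it takes over 64 s, if anything falls off the work surface, if the arm or the gripper's body presses on something with over 40 N, if the wrist force passes 120 N, or if a joint passes its speed limit or range.

ROBOT

A 6-joint arm with a two-finger parallel gripper is mounted at the origin on the work surface. World frame = base frame: x ahead of the robot, y to its left, z up, the work surface at z = 0. Lengths are in m, angles in rad, forces in N, time in s.
With the tool pointing down it reaches from about 0.4 to 0.825 m from the base axis. Payload 7 kg.
Tool frame: the origin (TCP) lies at the very end of the fingers, on their centre line; the grasp point (between the pads) lies 19 mm behind it; x points along the fingers, y is the direction in which the jaws open and shut, and the axes are right-handed (so a half turn about x gives the same grasp; the last joint's range is limited). The gripper opens to 88 mm and grips with 3 to 60 N. Pads are 19 mm wide; open, the fingers measure 130 mm over their backs; the gripper's body (78 mm by 193 mm) begins 47 mm behind the grasp point.
Start: joints at [0.288, 0.359, 0.012, 0, -1.224, -0.288], TCP at [0.675, -0, 0.189] pointing down, gripper open.
Joint ranges: [-3.07, 3.07], [-1.43, 2.12], [-1.02, 1.25], [-3.03, 1.67], [-3.05, -0], [-3.03, 3.03]. Speed limits (rad/s): [2.39, 2.39, 3.01, 3.14, 3.14, 3.14].

INTERFACE

Orientations are given as [roll, pitch, yaw] about the fixed x, y, z axes, in that order (R = Rz(yaw) Ry(pitch) Rx(roll)).
In Python, from station import arm gives the robot as it stands.
- The arm moves only by the shell command python3 -m inch 'ROWS' [OPENING] [FORCE]. ROWS is text: rows parted by semicolons, each of 6 numbers parted by spaces: the shift along the world's x, y, z in units of 30 mm (1.0 is 30 mm), then the turn, a rotation vector about the world's x, y, z in units of 5 degrees (1.0 is 5 degrees). In form: dx dy dz wx wy wz; .... A call has 1 to 12 rows; each row shifts and turns the commanded pose from where the row before left it; what a row does not reach is not made up. A row lasts 1/8 s, in which the tool goes at most 62.5 mm and 10.7 degrees, less where a joint would pass 70% of its speed; a pose out of reach is approached as far as the arm can. A call is refused whole if a number of a shift passes 1 or a number of a turn 1, either way. A call with a gripper value outside its range is refused whole. OPENING is the opening, from 0 (shut) to 1 (fully open), set as the call begins (- or left out, the last holds). The fingers move at their own pace and stop on an object; FORCE is the grip in N (left out, the last holds). Time passes only in rows, so rows that do not move let the fingers close. It gives the time, the measured TCP pose, the force and the opening at its end, in the units of the state.
- arm.get_state(): the state, without advancing time (a new reading comes with each control period).
- arm.grab_frame(name): name is "scene" or "side" or "wrist"; returns a dict with "frame" (420x560x3 uint8, red, green, blue), "range_z" (420x560 float32, m along the optical axis (not along the pixel's ray), 0 where there is no reading), "mtx" (3x3 intrinsics, pixels), "pose" (4x4, takes a point from camera to world coordinates). Camera axes: x right, y up, looking along -z (the intrinsics and any distortion apply to the point x, -y, -z); pixel columns grow to the right and rows downward; lengths in m; the calibration is good to about 2 mm. A picture is of the moment at which its call begins.
- arm.job_done(): hands the job in, once; it reports no verdict.
Trained networks look in a picture, given as the dict that the camera call returned (one of the last four; its "shot" number tells which), for a name from the list of things; names that differ only in an ending like _2 or _b are one class to them, and where a whole thing is asked for, a point or a joint stands for the part that bears it (a point fixed in the world has none). Each returns a list of dicts, best first, with "confidence" (0 to 1); they miss things now and then, are a little off and sometimes report something else, mostly with a low value. They report only what shows in the picture. A call takes as long as a camera call.
- arm.search_frame(picture, target): "extent" ([centre column, centre row, width, height] as shares, 0 to 1, of the picture: columns of its width, rows of its height, round what is visible of it).
- arm.masks_of(picture, target): "mask" (420x560 bool, what is visible of it) and "extent" ([centre column, centre row, width, height] as shares, 0 to 1, of the picture: columns of its width, rows of its height, round what is visible of it).
- arm.place_of(picture, target): "position" ([column, row] as shares, 0 to 1, of the picture: columns of its width, rows of its height: a listed point, or the origin of a listed thing).
The state is a dict: "t": time; "q": joint angles; "qd": joint speeds; "joint_efforts": joint torques, N m; "eef_pos": TCP position; "ee_rot": TCP orientation; "force": force on the tool from outside, world axes, zero at the start; "moment": the same for the moment, N m; "width": finger opening in m.
Only numpy, scipy, OpenCV 4.12 (cv2) and the standard library are available. Lean on these libraries where they do the work, as an engineer would, in place of code of your own. Each camera call takes 0.05 s, during which the arm holds its last target. There are 200 camera calls.

## Working session

There is one attempt and no reset: what is moved stays moved. The work goes in short steps, Python scripts to look and compute and a shell command to move; the robot and the scene stay as the last step left them, time stands still between calls to the robot, and variables do not carry over. Pictures are saved under pics/ and viewed, about 8 in all and at most 12, crops included, and the job is handed in when it is done.

```bash
ls; mkdir -p pics
cat > h.py <<'E'
import numpy as np, cv2
from station import arm
def ray(p,u,v):
    K=p["mtx"]; d=np.array([(u-K[0,2])/K[0,0],-(v-K[1,2])/K[1,1],-1.]); T=p["pose"]
    return T[:3,3],T[:3,:3]@d
def atz(p,u,v,z):
    o,d=ray(p,u,v); return o+d*(z-o[2])/d[2]
def dep(p,u,v):
    o,d=ray(p,u,v); r=p["range_z"][int(v),int(u)]; return o+d*r
def pts(p,m):
    v,u=np.nonzero(m&(p["range_z"]>0)); K=p["mtx"]; r=p["range_z"][v,u]
    c=np.stack([(u-K[0,2])/K[0,0]*r,-(v-K[1,2])/K[1,1]*r,-r],1); T=p["pose"]
    return c@T[:3,:3].T+T[:3,3]
def pix(a): return a["position"][0]*560,a["position"][1]*420
def tri(rs):
    A=0;b=0
    for o,d in rs:
        d=d/np.linalg.norm(d);P=np.eye(3)-np.outer(d,d);A=A+P;b=b+P@o
    return np.linalg.solve(A,b)
def save(p,n): cv2.imwrite("pics/"+n,p["frame"][:,:,::-1])
E
python3 - <<'E'
from h import *
np.set_printoptions(precision=4,suppress=True)
P={c:arm.grab_frame(c) for c in("scene","side","wrist")}
cv2.imwrite("pics/a.png",cv2.resize(np.vstack([np.hstack([P["scene"]["frame"],P["side"]["frame"]]),np.hstack([P["wrist"]["frame"],P["wrist"]["frame"]*0])])[:,:,::-1],(800,600),interpolation=cv2.INTER_AREA))
for n in("stand","hook_seat","hook_tip","dish_centre","infuser_loop","infuser_can","cup","dispenser","spoon","lunchbox","jar","bowl","shaker","butterdish"):
    rs=[]
    for c in P:
        a=arm.place_of(P[c],n)
        if a:
            u,v=pix(a[0]); print(n,c,round(a[0]["confidence"],2),round(u),round(v),end=" ")
            if a[0]["confidence"]>.4: rs.append(ray(P[c],u,v))
            print("z0:",atz(P[c],u,v,{"hook_seat":.18,"hook_tip":.183,"dish_centre":.004,"infuser_loop":.118,"infuser_can":.035,"cup":.008}.get(n,0)))
    if len(rs)>1: print("  TRI",tri(rs))
print(arm.get_state())
E
```

```text
pics
stand scene 0.94 230 247 z0: [ 0.641  -0.1079  0.    ]
stand side 0.72 330 263 z0: [ 0.6338 -0.1222  0.    ]
stand wrist 0.86 312 84 z0: [ 0.6397 -0.1147  0.    ]
  TRI [ 0.6385 -0.1131 -0.0066]
hook_seat scene 0.64 188 193 z0: [ 0.627  -0.2037  0.18  ]
hook_seat side 0.69 350 227 z0: [ 0.6187 -0.2135  0.18  ]
  TRI [ 0.6236 -0.2063  0.1751]
hook_tip scene 0.54 185 191 z0: [ 0.6248 -0.2129  0.183 ]
hook_tip side 0.72 350 222 z0: [ 0.6276 -0.2008  0.183 ]
hook_tip wrist 0.29 387 54 z0: [ 0.6124 -0.1125  0.183 ]
  TRI [ 0.6249 -0.2091  0.1866]
dish_centre scene 0.7 226 221 z0: [ 0.5555 -0.1388  0.004 ]
dish_centre side 0.76 313 274 z0: [ 0.5594 -0.1429  0.004 ]
dish_centre wrist 0.57 388 57 z0: [ 0.5558 -0.142   0.004 ]
  TRI [ 0.5572 -0.1411  0.0047]
infuser_loop scene 0.66 381 216 z0: [0.5575 0.2749 0.118 ]
infuser_loop side 0.48 244 183 z0: [0.5485 0.2739 0.118 ]
  TRI [0.5517 0.2767 0.1145]
infuser_can scene 0.83 375 235 z0: [0.5567 0.2727 0.035 ]
infuser_can side 0.59 247 204 z0: [0.5523 0.2697 0.035 ]
  TRI [0.5542 0.2732 0.0325]
cup scene 0.96 373 239 z0: [0.5498 0.2699 0.0
[... 909 characters left out ...]
[ 0.507  -0.3457  0.    ]
shaker side 0.79 341 331 z0: [ 0.5037 -0.3482  0.    ]
  TRI [ 0.5051 -0.3466 -0.0022]
butterdish scene 0.61 365 302 z0: [0.7455 0.2633 0.    ]
butterdish side 0.81 292 200 z0: [0.7392 0.2681 0.    ]
  TRI [ 0.7414  0.2658 -0.0016]
{'t': 2.25, 'q': array([ 0.2881,  0.3586,  0.0119,  0.    , -1.2241, -0.2881]), 'qd': array([-0.0015,  0.0003, -0.0015, -0.0013, -0.0023,  0.0021]), 'joint_efforts': array([ -0.0003, -58.2367,  29.331 ,   7.0027,   0.0125,  -0.    ]), 'eef_pos': array([ 0.675, -0.   ,  0.189]), 'ee_rot': array([-2.4797,  1.5708, -0.9089]), 'force': array([0.1797, 0.1827, 0.2243]), 'moment': array([-0.0134,  0.0271,  0.0167]), 'width': 0.08755532028213618}
```

View pics/a.png

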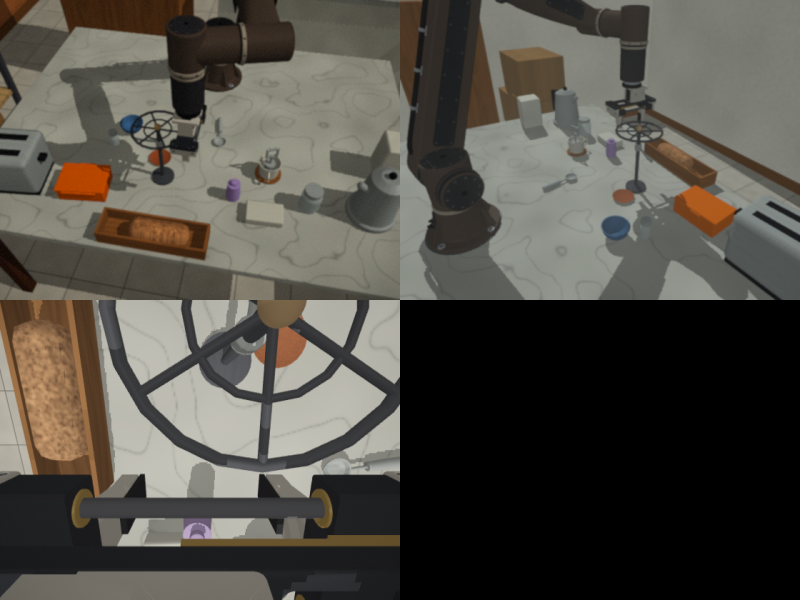

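The overview shows the stand at scene pixel ~(230,247), with the infuser in its cup at ~(380,225). The hook points towards −y, and the dish lies on the robot side of the post. Next I'll refine this with depth.

Run:
```python
from h import *
from scipy.spatial.transform import Rotation as Ro
np.set_printoptions(precision=4,suppress=True)
s=arm.get_state(); print(Ro.from_euler("xyz",s["ee_rot"]).as_matrix())
P={c:arm.grab_frame(c) for c in("scene","side")}
crops=[]
for c,(b1,b2) in {"scene":((340,190,60),(150,140,110)),"side":((210,160,60),(290,160,110))}.items():
    f=P[c]["frame"]
    for x,y,w in(b1,b2): crops.append(cv2.resize(f[y:y+int(w*.75),x:x+w],(400,300),interpolation=cv2.INTER_CUBIC))
cv2.imwrite("pics/b.png",np.vstack([np.hstack(crops[:2]),np.hstack(crops[2:])])[:,:,::-1])
def circ(q):
    A=np.c_[2*q[:,:2],np.ones(len(q))]; x=np.linalg.lstsq(A,(q[:,:2]**2).sum(1),rcond=None)[0]
    return x[:2],np.sqrt(x[2]+x[:2]@x[:2])
for c in P:
    m=arm.masks_of(P[c],"stand")
    if m:
        q=pts(P[c],m[0]["mask"]); 
        t=q[(q[:,2]>.248)&(q[:,2]<.266)]; cen=circ(t[np.hypot(*(t[:,:2]-np.median(t[:,:2],0)).T)>.07]); print(c,"tier",len(t),cen)
        p=q[(q[:,2]>.03)&(q[:,2]<.15)]; p=p[np.hypot(p[:,0]-.638,p[:,1]+.113)<.03]; print("post",np.median(p,0),len(p),P[c]["pose"][:3,3])
    for n in("hook","infuser","dish_centre"):
        m=arm.masks_of(P[c],n)
        if m:
            q=pts(P[c],m[0]["mask"]); print(c,n,m[0]["confidence"],len(q),m[0]["extent"])
            if n=="hook":
                h=q[(q[:,2]>.17)&(q[:,2]<.21)]; print(h[::max(1,len(h)//14)])
            if n=="infuser":
                h=q[(q[:,2]>.09)&(q[:,2]<.15)]; 
                k=h[:,:2]-h[:,:2].mean(0);w,V=np.linalg.eigh(k.T@k/len(k)); print("loop mean",h.mean(0),w**.5,V[:,1],h[:,2].min(),h[:,2].max(),len(h))
    m=arm.masks_of(P[c],"cup")
    if m: q=pts(P[c],m[0]["mask"]); t=q[q[:,2]>.06]; print("cup rim",circ(t),len(t))
```

```text
[[ 0. -1.  0.]
 [-0.  0.  1.]
 [-1. -0. -0.]]
scene tier 957 (array([ 0.6411, -0.1149]), np.float64(0.08273207298028916))
post [ 0.6444 -0.1099  0.0931] 157 [1.4545 0.1736 1.133 ]
scene hook 0.67 464 [0.4035, 0.5201, 0.0559, 0.0569]
[]
scene infuser 0.77 452 [0.6793, 0.5299, 0.0404, 0.0745]
loop mean [0.5521 0.2766 0.1206] [0.0029 0.015 ] [-0.3453  0.9385] 0.09089163213249485 0.14552912280762043 179
scene dish_centre 0.58 380 [0.4041, 0.5183, 0.0507, 0.0476]
cup rim (array([0.5572, 0.2761]), np.float64(0.039001155056906156)) 206
side tier 852 (array([ 0.6364, -0.1164]), np.float64(0.08349345811921885))
post [ 0.6339 -0.1188  0.0918] 175 [ 0.0513 -0.8701  0.7101]
side hook 0.72 160 [0.6097, 0.5079, 0.0484, 0.051]
[[ 0.6258 -0.1144  0.202 ]
 [ 0.6275 -0.1169  0.1997]
 [ 0.6272 -0.1176  0.197 ]
 [ 0.6263 -0.119   0.1949]
 [ 0.6267 -0.1188  0.1916]
 [ 0.6272 -0.1227  0.1903]
 [ 0.6313 -0.1221  0.1857]
 [ 0.6295 -0.1248  0.1845]
 [ 0.6342 -0.1233  0.1793]
 [ 0.6369 -0.1245  0.176 ]
 [ 0.6286 -0.1608  0.1902]
 [ 0.627  -0.1718  0.1871]
 [ 0.6268 -0.1853  0.182 ]
 [ 0.6217 -0.204   0.1844]
 [ 0.6187 -0.2192  0.1904]
 [ 0.6227 -0.2152  0.1812]]
side infuser 0.63 184 [0.4363, 0.4407, 0.0259, 0.061]
loop mean [0.5489 0.2726 0.1184] [0.0034 0.0167] [-0.3183  0.948 ] 0.09100014745521423 0.1421296641548535 101
side dish_centre 0.96 488 [0.5591, 0.6506, 0.0525, 0.0488]
cup rim (array([0.5529, 0.2733]), np.float64(0.03894609844449927)) 136
```

View pics/b.png

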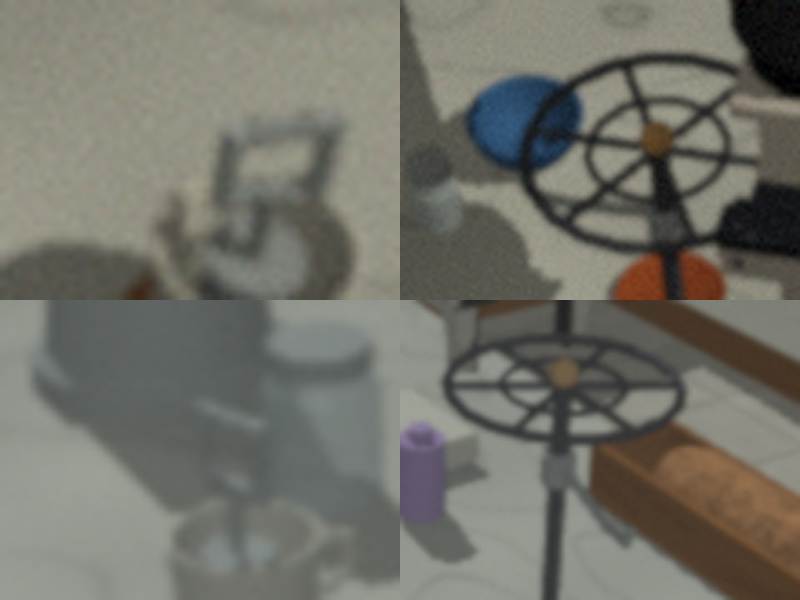

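The crops show the loop's window facing roughly ±x, with yaw about 19°. The hook points to −y under the tier. The estimates are post (0.638, −0.1135), hook about 1.42 rad and dish direction about 0.33 rad. I'm going up and over to a tilted pre-grasp outside the hook tip.

```bash
python3 -m inch '0 0 1 0 0 0;0 0 1 0 0 0;0 0 1 0 0 0;0 0 1 0 0 0;0 0 1 0 0 0;-0.3 -1 0.3 0 0 0;-0.3 -1 0.3 0 0 0;-0.3 -1 0.3 0 0 0;-0.3 -1 0.3 0 0 0;-0.3 -1 0.3 0 0 0;-0.3 -1 0.3 0 0 0;-0.3 -1 0.3 0 0 0' 0.5 && python3 -m inch '0 -1 0 0 0 -0.6;0 -1 0 0 0 -0.6;0 -1 0 0 0 -0.6;0 0 0 0.99 -0.15 0;0 0 0 0.99 -0.15 0;0 0 0 0.99 -0.15 0;0 0 0 0.99 -0.15 0;0 0 0 0.99 -0.15 0;0 0 0 0.99 -0.15 0;0 0 0 0.99 -0.15 0;0 0 0 0.99 -0.15 0;0 0 0 0.99 -0.15 0'
```

```text
t: 4.35
eef_pos: [0.6116, -0.211, 0.4024]
ee_rot: [-1.752, 1.571, -0.181]
force: [-0.5, 0.3, 0.5]
width: 0.0434
t: 5.85
eef_pos: [0.612, -0.3003, 0.402]
ee_rot: [0.006, 0.782, 1.42]
force: [0.4, 0.3, -0.4]
width: 0.0435
```

```bash
python3 -m inch '0 0.1 -0.9 0 0 0;0 0.1 -0.9 0 0 0;0 0.1 -0.9 0 0 0;0 0.2 -0.9 0 0 0;0 0.2 -0.9 0 0 0;0 0.2 -0.9 0 0 0;0 0 0 0 0 0'
python3 - <<'E'
from h import *
np.set_printoptions(precision=4,suppress=True)
P={c:arm.grab_frame(c) for c in("wrist","side","scene")}
cv2.imwrite("pics/c.png",cv2.resize(np.hstack([P["wrist"]["frame"],P["side"]["frame"]])[:,:,::-1],(800,300),interpolation=cv2.INTER_AREA))
for n in("hook_tip","hook_seat"):
    rs=[]
    for c in P:
        a=arm.place_of(P[c],n)
        if a:
            u,v=pix(a[0]); print(n,c,round(a[0]["confidence"],2),round(u),round(v),atz(P[c],u,v,.183 if n=="hook_tip" else .18),dep(P[c],u,v)); rs.append(ray(P[c],u,v))
m=arm.masks_of(P["wrist"],"hook")
if m: q=pts(P["wrist"],m[0]["mask"]); h=q[q[:,2]>.16]; print(h[::len(h)//15])
for n in ["stand"]:
  a=arm.place_of(P["wrist"],n); 
  if a: print(n,a[0]["confidence"],atz(P["wrist"],*pix(a[0]),0))
print(arm.get_state()["eef_pos"])
E
```

```text
t: 6.72
eef_pos: [0.6113, -0.272, 0.2378]
ee_rot: [0.013, 0.782, 1.425]
force: [-0.3, -0.3, 0.1]
width: 0.0439
hook_tip wrist 0.67 278 207 [ 0.6241 -0.2132  0.183 ] [ 0.6237 -0.2157  0.1844]
hook_tip side 0.72 294 198 [ 0.5729 -0.0158  0.183 ] [0.6739 0.1496 0.081 ]
hook_tip scene 0.57 187 191 [ 0.6239 -0.2085  0.183 ] [ 0.6901 -0.1781  0.2587]
hook_seat wrist 0.72 281 212 [ 0.6239 -0.1973  0.18  ] [ 0.6206 -0.2187  0.1916]
hook_seat side 0.52 352 225 [ 0.6276 -0.2098  0.18  ] [ 0.6198 -0.2186  0.1871]
hook_seat scene 0.72 190 193 [ 0.6267 -0.1996  0.18  ] [ 0.6276 -0.1992  0.1811]
[[ 0.6228 -0.2155  0.1784]
 [ 0.6243 -0.2178  0.1869]
 [ 0.6198 -0.2174  0.1923]
 [ 0.625  -0.1901  0.1844]
 [ 0.6254 -0.1739  0.1832]
 [ 0.6268 -0.165   0.1872]
 [ 0.6298 -0.1531  0.19  ]
 [ 0.6319 -0.1241  0.1815]
 [ 0.6452 -0.1237  0.1842]
 [ 0.6332 -0.1391  0.1936]
 [ 0.6267 -0.1189  0.1887]
 [ 0.6401 -0.1251  0.1938]
 [ 0.6311 -0.1226  0.196 ]
 [ 0.6464 -0.123   0.1988]
 [ 0.6355 -0.1248  0.2026]
 [ 0.629  -0.1131  0.2027]]
stand 0.89 [ 0.6424 -0.1149  0.    ]
[ 0.612  -0.2731  0.2403]
```

View pics/c.png

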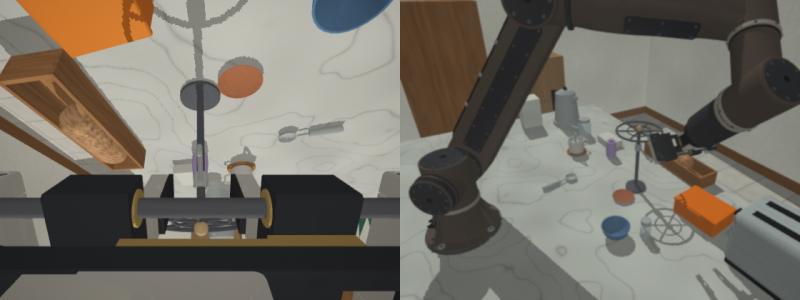

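The wrist view shows the hook between the fingers at about (281,210), with the tip at (0.6237, −0.214). I'm going in to pinch it.

```bash
python3 -m inch '0.085 0.487 -0.471 0 0 0;0.085 0.487 -0.471 0 0 0;0.085 0.487 -0.471 0 0 0;0.085 0.487 -0.471 0 0 0;0.085 0.487 -0.471 0 0 0;0 0 0 0 0 0' && python3 -m inch '0 0 0 0 0 0;0 0 0 0 0 0;0 0 0 0 0 0;0 0 0 0 0 0;0 0 0 0 0 0' 0 8
```

```text
t: 8.02
eef_pos: [0.6244, -0.1983, 0.1681]
ee_rot: [0.01, 0.783, 1.424]
force: [0.2, -0.2, -0.1]
width: 0.0437
t: 8.65
eef_pos: [0.6247, -0.2001, 0.1694]
ee_rot: [0.007, 0.784, 1.42]
force: [-0.1, 0.1, 1.3]
width: 0.0022
```

The width of 2 mm means the 8 mm tip was missed. I'll look.

Run:
```python
from h import *
np.set_printoptions(precision=4,suppress=True)
P={c:arm.grab_frame(c) for c in("wrist","side","scene")}
f=P["side"]["frame"][150:270,300:440]; g=P["scene"]["frame"][130:250,130:270]
cv2.imwrite("pics/d.png",np.hstack([cv2.resize(x,(400,343),interpolation=cv2.INTER_CUBIC) for x in(f,g)])[:,:,::-1])
for c in P:
    m=arm.masks_of(P[c],"hook")
    if m:
        q=pts(P[c],m[0]["mask"]); h=q[(q[:,2]>.165)&(q[:,2]<.21)&(q[:,1]<-.125)]; print(c,m[0]["confidence"],len(h)); print(h[::max(1,len(h)//10)])
s=arm.get_state();print(s["eef_pos"],s["force"],s["moment"],s["width"])
```

```text
wrist 0.64 201
[[ 0.6248 -0.2143  0.1775]
 [ 0.6215 -0.2153  0.1796]
 [ 0.6226 -0.2162  0.1812]
 [ 0.622  -0.2165  0.1827]
 [ 0.623  -0.2178  0.1863]
 [ 0.6228 -0.2191  0.19  ]
 [ 0.6217 -0.2189  0.1925]
 [ 0.6217 -0.2186  0.1948]
 [ 0.6275 -0.1811  0.1853]
 [ 0.6287 -0.1732  0.1864]
 [ 0.6353 -0.1255  0.2023]]
scene 0.7 39
[[ 0.6328 -0.1563  0.1894]
 [ 0.634  -0.1481  0.1924]
 [ 0.631  -0.1416  0.1905]
 [ 0.6362 -0.1528  0.1901]
 [ 0.6355 -0.1453  0.1909]
 [ 0.635  -0.1379  0.1918]
 [ 0.6377 -0.1292  0.1965]
 [ 0.6374 -0.1501  0.1883]
 [ 0.6361 -0.1429  0.1884]
 [ 0.6398 -0.1338  0.1943]
 [ 0.6367 -0.1273  0.1922]
 [ 0.6392 -0.1395  0.1888]
 [ 0.6409 -0.1312  0.1924]]
[ 0.6247 -0.1999  0.1693] [ 0.102  -0.0476  0.678 ] [-2.311   0.3985 -0.0063] 0.0001771118938654372
```

View pics/d.png

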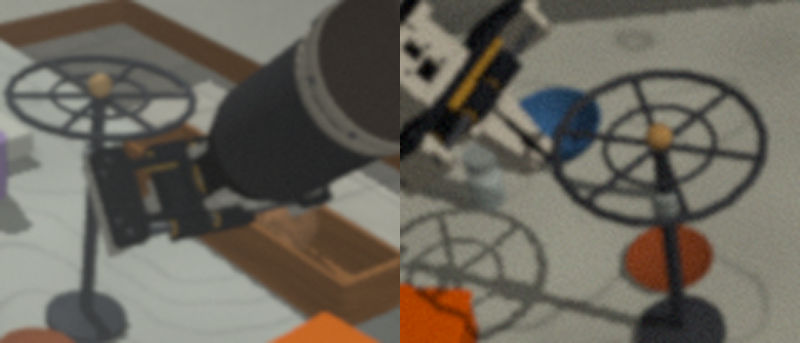

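The side crop shows the gripper beside the hook, but the finger tips are hidden. I need the wrist view.

Run:
```python
from h import *
p=arm.grab_frame("wrist"); save(p,"e.png"); q=arm.grab_frame("side")
cv2.imwrite("pics/e.png",np.hstack([cv2.resize(p["frame"],(400,300),interpolation=cv2.INTER_AREA),cv2.resize(p["frame"][180:360,160:400],(400,300))])[:,:,::-1])
np.set_printoptions(precision=4,suppress=True)
from scipy.spatial.transform import Rotation as Ro
s=arm.get_state(); R=Ro.from_euler("xyz",s["ee_rot"]).as_matrix()
a=pts(p,np.ones((420,560),bool)); b=(a-s["eef_pos"])@R
for v in range(190,360,10): print(v,[tuple(np.round(1e3*((dep(p,u,v)-s["eef_pos"])@R)).astype(int)) for u in(250,265,280,295,310)])
```

```text
190 [(np.int64(269), np.int64(-50), np.int64(30)), (np.int64(269), np.int64(-27), np.int64(30)), (np.int64(119), np.int64(-2), np.int64(-4)), (np.int64(268), np.int64(19), np.int64(30)), (np.int64(270), np.int64(43), np.int64(30))]
200 [(np.int64(290), np.int64(-52), np.int64(51)), (np.int64(290), np.int64(-28), np.int64(51)), (np.int64(110), np.int64(-2), np.int64(5)), (np.int64(292), np.int64(21), np.int64(52)), (np.int64(291), np.int64(45), np.int64(51))]
210 [(np.int64(314), np.int64(-55), np.int64(75)), (np.int64(316), np.int64(-30), np.int64(76)), (np.int64(101), np.int64(-2), np.int64(13)), (np.int64(316), np.int64(22), np.int64(76)), (np.int64(315), np.int64(48), np.int64(76))]
220 [(np.int64(341), np.int64(-59), np.int64(102)), (np.int64(340), np.int64(-32), np.int64(102)), (np.int64(96), np.int64(-2), np.int64(21)), (np.int64(342), np.int64(23), np.int64(103)), (np.int64(344), np.int64(51), np.int64(103))]
230 [(np.int64(371), np.int64(-63), np.int64(133)), (np.int64(372), np.int64(-34), np.int64(133)), (np.int64(86), np.int64(-2), np.int64(28)), (np.int64(372), np.int64(25
[... 2202 characters left out ...]
nt64(-128), np.int64(-9), np.int64(-22)), (np.int64(-128), np.int64(-5), np.int64(-22)), (np.int64(22), np.int64(-2), np.int64(93)), (np.int64(-129), np.int64(3), np.int64(-23)), (np.int64(-129), np.int64(7), np.int64(-23))]
340 [(np.int64(-132), np.int64(-8), np.int64(-23)), (np.int64(-132), np.int64(-5), np.int64(-22)), (np.int64(-132), np.int64(-1), np.int64(-22)), (np.int64(-133), np.int64(3), np.int64(-23)), (np.int64(-132), np.int64(7), np.int64(-22))]
350 [(np.int64(-139), np.int64(-7), np.int64(-26)), (np.int64(-139), np.int64(-4), np.int64(-25)), (np.int64(-139), np.int64(-1), np.int64(-25)), (np.int64(-138), np.int64(3), np.int64(-25)), (np.int64(-139), np.int64(6), np.int64(-25))]
```

View pics/e.png

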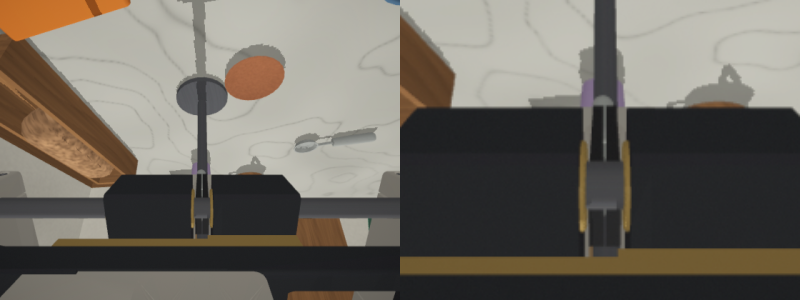

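The wrist depth shows the hook end at the grasp point, at tool (−18, −2, −3) mm, so it does sit between the fingers. The width reading disagrees with that. I'll turn it a little and check that it follows.

```bash
python3 -c "
import numpy as np
t=np.radians(np.r_[81.4-5*np.arange(0,13),18.9]);r=.0875/.03
print(np.round(np.c_[-r*np.diff(np.cos(t)),-r*np.diff(np.sin(t))],3))"
python3 -m inch '-0.245 0.033 0 0 0 -1;-0.247 0.055 0 0 0 -1;-0.24 0.076 0 0 0 -1;0 0 0 0 0 0;0 0 0 0 0 0'
python3 - <<'E'
from h import *
np.set_printoptions(precision=4,suppress=True)
for c in("wrist","side","scene"):
    p=arm.grab_frame(c)
    for n in("hook_tip","hook_seat"):
        a=arm.place_of(p,n)
        if a: z=atz(p,*pix(a[0]),.183 if n=="hook_tip" else .18); d=z-[.638,-.1135,0]; print(c,n,round(a[0]["confidence"],2),z,"theta",np.arctan2(-d[1],-d[0]),np.hypot(d[0],d[1]))
    m=arm.masks_of(p,"hook")
    if m:
        q=pts(p,m[0]["mask"]); d=q-[.638,-.1135,0]; k=(q[:,2]>.17)&(q[:,2]<.2)&(np.hypot(d[:,0],d[:,1])>.045)&(np.hypot(d[:,0],d[:,1])<.115); print(c,k.sum(),np.median(np.arctan2(-d[k,1],-d[k,0])) if k.any() else "")
s=arm.get_state();print(s["eef_pos"],s["ee_rot"],s["force"],s["width"])
E
```

```text
[[-0.25   0.049]
 [-0.244  0.071]
 [-0.237  0.092]
 [-0.228  0.112]
 [-0.218  0.131]
 [-0.206  0.15 ]
 [-0.192  0.167]
 [-0.176  0.183]
 [-0.16   0.198]
 [-0.142  0.211]
 [-0.123  0.223]
 [-0.103  0.233]
 [-0.044  0.119]]
t: 9.68
eef_pos: [0.603, -0.1952, 0.1696]
ee_rot: [0.006, 0.785, 1.159]
force: [0.1, -0.5, -1.0]
width: 0.0004
wrist hook_tip 0.49 [ 0.6255 -0.2092  0.183 ] theta 1.4409686406405189 0.09652489174681715
wrist hook_seat 0.42 [ 0.6253 -0.197   0.18  ] theta 1.4194223226410554 0.08445346755869174
wrist 0 
side hook_tip 0.4 [0.4255 0.0008 0.183 ] theta -0.49362288617607325 0.24130652258733354
side 0 
scene hook_tip 0.53 [0.6756 0.2622 0.183 ] theta -1.6706697511556483 0.37757688401503076
scene hook_seat 0.64 [ 0.6183 -0.2083  0.18  ] theta 1.3659740538328575 0.09684973717424727
scene 35 1.4678274489689278
[ 0.6028 -0.195   0.1692] [0.0068 0.7844 1.1588] [-0.0916  0.8386 -0.6998] 0.0005855429012694489
```

Run:
```python
from h import *
p=arm.grab_frame("wrist"); q=arm.grab_frame("scene")
cv2.imwrite("pics/f.png",np.hstack([cv2.resize(p["frame"][150:360,140:420],(400,300)),cv2.resize(q["frame"][140:230,140:260],(400,300),interpolation=cv2.INTER_CUBIC)])[:,:,::-1])
```

```text
(no output)
```

View pics/f.png

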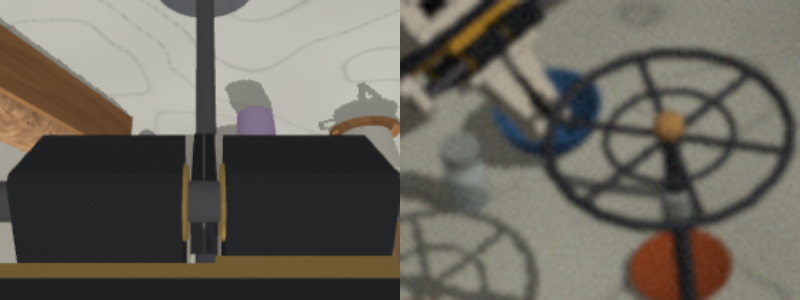

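The scene crop shows the hook unmoved, at crop ~(590,180), with the shut fingers at ~(540,110). I'll project the reported TCP into the fixed cameras to see where the fingers really are.

Run:
```python
from h import *
from scipy.spatial.transform import Rotation as Ro
np.set_printoptions(precision=4,suppress=True)
s=arm.get_state(); R=Ro.from_euler("xyz",s["ee_rot"]).as_matrix(); t=s["eef_pos"]
def proj(p,X):
    c=np.linalg.inv(p["pose"])@np.r_[X,1]; K=p["mtx"]; return K[0,2]+K[0,0]*c[0]/-c[2],K[1,2]+K[1,1]*-c[1]/-c[2],-c[2]
C=np.array([.638,-.1135,0]); th=1.42; o=np.array([-np.cos(th),-np.sin(th),0])
out=[]
for c,(x0,y0) in {"scene":(150,130),"side":(290,170)}.items():
    p=arm.grab_frame(c); f=cv2.resize(p["frame"][y0:y0+90,x0:x0+100],(400,360),interpolation=cv2.INTER_CUBIC)[:,:,::-1].copy()
    for X,col in((t,(0,0,255)),(t-R[:,0]*.019,(0,255,255)),(t-R[:,0]*.066,(255,0,255)),(C+o*.101+[0,0,.183],(0,255,0)),(C+o*.07+[0,0,.18],(0,255,0)),(C+[0,0,.26],(255,255,0))):
        u,v,z=proj(p,X); print(c,u,v,z,p["range_z"][int(v),int(u)]); cv2.circle(f,(int((u+.5-x0)*4),int((v+.5-y0)*4)),4,col,-1)
    out.append(f)
    a=pts(p,np.ones((420,560),bool)); b=(a-t)@R
    k=(abs(b[:,1])<.03)&(abs(b[:,2])<.02)&(b[:,0]>-.06)&(b[:,0]<.03)&(a[:,2]>.12); print(k.sum(),b[k].max(0) if k.any() else "", b[k][np.argsort(-b[k][:,0])][:12] if k.any() else "")
cv2.imwrite("pics/g.png",np.hstack(out))
```

```text
scene 195.1469914205039 189.6979476157147 1.3182058565256232 1.547613
scene 190.38443039821965 183.83271015745467 1.312936808101262 1.5200952
scene 178.43747747391328 169.11967751055693 1.2999028462094206 1.2802131
scene 185.06070305795095 190.7221243160093 1.296825846008036 1.1891655
scene 196.62431798102864 194.57744009238786 1.2927653371253274 1.2859491
scene 220.1166577209969 178.57018420925638 1.218333662291673 1.1987664
107 [0.0031 0.0146 0.0195] [[ 0.0031 -0.0231  0.0171]
 [ 0.0013 -0.0256  0.0177]
 [ 0.0005 -0.025   0.0126]
 [-0.0004 -0.0236  0.0172]
 [-0.0006 -0.0197  0.0173]
 [-0.0025 -0.0269  0.0195]
 [-0.0026 -0.023   0.0195]
 [-0.0039 -0.024   0.0172]
 [-0.0046 -0.023   0.0112]
 [-0.0061 -0.0232  0.0191]
 [-0.0067 -0.0219  0.0125]
 [-0.0085 -0.0244  0.0133]]
side 340.4714794233378 228.4442380536078 1.014275070214155 0.88055456
side 342.06816795167174 226.7399149029705 0.9961048417939242 0.8666298
side 346.2799685918832 222.244191905279 0.9511574346491427 0.867961
side 351.6258159286179 225.04007521570776 1.0025934293842451 0.86284983
side 345.531904437658 220.17258836624094 1.0293624688951482 0.87061894
side 334.7035574272529 181.38217230709836 1.0481241873066867 1.0348346
0
```

View pics/g.png

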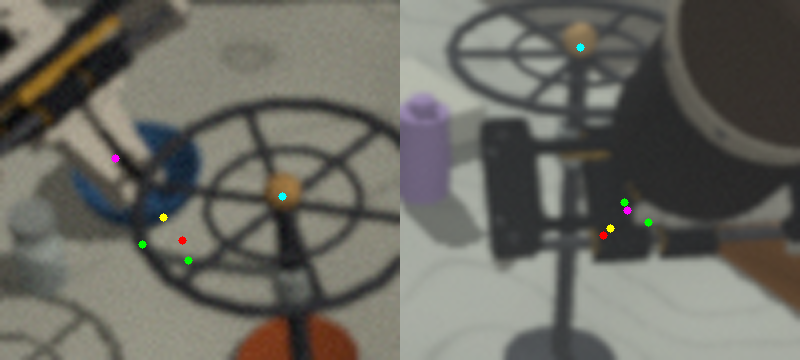

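The fingers seem to end well short of the reported TCP. I'll measure their extent in tool coordinates, shut and then part-open.

```bash
cat > ext.py <<'E'
from h import *
from scipy.spatial.transform import Rotation as Ro
np.set_printoptions(precision=4,suppress=True)
s=arm.get_state(); R=Ro.from_euler("xyz",s["ee_rot"]).as_matrix(); t=s["eef_pos"]
for c in("wrist","scene"):
    p=arm.grab_frame(c); a=pts(p,np.ones((420,560),bool)); b=(a-t)@R
    k=(abs(b[:,1])<.07)&(abs(b[:,2])<.03)&(b[:,0]>-.12)&(b[:,0]<.04); b=b[k]
    print(c,"n",len(b)); 
    for lo in np.arange(-.12,.04,.01):
        j=b[(b[:,0]>=lo)&(b[:,0]<lo+.01)]
        if len(j): print(round(lo*1e3),len(j),"y",np.round(np.percentile(j[:,1],[0,10,50,90,100])*1e3),"z",np.round(np.percentile(j[:,2],[0,50,100])*1e3))
print(s["width"])
E
python3 ext.py; python3 -m inch '0 0 0 0 0 0;0 0 0 0 0 0;0 0 0 0 0 0;0 0 0 0 0 0' 0.5 && python3 ext.py
```

```text
wrist n 1437
-120 216 y [-69. -61.  -4.  58.  70.] z [-30. -24.  -9.]
-110 28 y [-4. -4. -4.  4.  4.] z [-12.  -6.  -3.]
-100 45 y [-4. -4. -4.  4.  4.] z [-5. -1.  4.]
-90 398 y [-4. -4. -1.  3.  4.] z [-1.  5. 12.]
-80 122 y [-5. -4. -0.  4.  4.] z [-12. -10.  -9.]
-70 150 y [-5. -4. -1.  3.  6.] z [-11. -10.  -9.]
-60 281 y [-7. -6.  1.  5.  6.] z [-12. -10.  -5.]
-50 146 y [-7. -6. -1.  5.  6.] z [-12. -10.  -9.]
-40 19 y [-4. -3.  1.  3.  3.] z [-10.  -9.  -9.]
-20 31 y [-29. -28. -26. -23. -23.] z [-1. -0.  1.]
-10 1 y [-23. -23. -23. -23. -23.] z [2. 2. 2.]
scene n 540
-120 32 y [-67. -59. -36.  62.  69.] z [-26.  28.  30.]
-110 81 y [-37. -35. -19.  20.  31.] z [-19.  13.  29.]
-100 83 y [-36. -25.  -9.  16.  21.] z [-10.  12.  18.]
-90 79 y [-24. -22.  -7.  14.  19.] z [-11.  11.  18.]
-80 73 y [-24. -21.  -7.  11.  17.] z [-9. 11. 17.]
-70 67 y [-20. -19.  -6.  11.  16.] z [-9. 10. 19.]
-60 61 y [-20. -17.  -8.   9.  16.] z [-13.  11.  17.]
-50 31 y [-19. -18. -16.  -2.  13.] z [-15.   8.  17.]
-40 3 y [-16. -12.   1.   9.  12.] z [4. 7. 9.]
-30 3 y [-32. -32. -31. -30. -30
[... 1098 characters left out ...]
 -55.  16.  26.  63.] z [-25.  17.  30.]
-110 103 y [-59. -54.  20.  40.  53.] z [-30.  12.  29.]
-100 91 y [-55. -43. -25.  35.  43.] z [-10.  11.  17.]
-90 90 y [-43. -41. -23.  32.  38.] z [-10.  11.  17.]
-80 89 y [-42. -39.  17.  31.  39.] z [-11.  10.  18.]
-70 80 y [-41. -38.  -2.  29.  37.] z [-11.  10.  16.]
-60 67 y [-38. -37. -27.  27.  36.] z [-12.   9.  18.]
-50 54 y [-38. -37. -28.  27.  34.] z [-10.  10.  18.]
-40 16 y [-35. -32.  17.  24.  28.] z [-8.  8. 15.]
-30 3 y [-34. -33. -31. -29. -28.] z [ 9. 12. 13.]
-20 1 y [-31. -31. -31. -31. -31.] z [5. 5. 5.]
-10 9 y [-26. -25. -24. -21. -21.] z [13. 16. 21.]
0 17 y [-25. -25. -22. -17. -16.] z [13. 22. 29.]
0.03492227566036786
```

Both cameras agree that the real fingers end about 38 mm short of the reported TCP: the finger points stop at −38 mm, and the body starts near −105 mm. So I'll use grasp point = reported TCP − 57 mm along the tool. I'm redoing the pinch with that correction.

```bash
python3 -m inch '-0.2 -0.6 0.7 0 0 0;-0.2 -0.6 0.7 0 0 0;0.352 0.172 -0.29 0 0 1;0.352 0.172 -0.29 0 0 1;0.352 0.172 -0.29 0 0 1;0 0 0 0 0 0' 0.5 && python3 -m inch '0.053 0.35 -0.353 0 0 0;0.053 0.35 -0.353 0 0 0;0.053 0.35 -0.353 0 0 0;0.053 0.35 -0.353 0 0 0;0 0 0 0 0 0' && python3 -m inch '0 0 0 0 0 0;0 0 0 0 0 0;0 0 0 0 0 0;0 0 0 0 0 0;0 0 0 0 0 0' 0 8
```

```text
t: 11.92
eef_pos: [0.6232, -0.2144, 0.1831]
ee_rot: [0.01, 0.783, 1.425]
force: [0.5, -0.3, 0.0]
width: 0.0441
t: 12.55
eef_pos: [0.6284, -0.1722, 0.142]
ee_rot: [0.009, 0.784, 1.423]
force: [0.4, -1.2, -0.0]
width: 0.044
t: 13.18
eef_pos: [0.6288, -0.1738, 0.1429]
ee_rot: [0.006, 0.785, 1.42]
force: [-0.2, -1.0, 0.5]
width: 0.0075
```

Pinched at 7.5 mm. I'm turning the hook along its arc, 62.5°.

```bash
python3 -m inch '-0.174 0.034 0 0 0 -1;-0.169 0.049 0 0 0 -1;-0.164 0.064 0 0 0 -1;-0.158 0.078 0 0 0 -1;-0.151 0.091 0 0 0 -1;-0.143 0.104 0 0 0 -1;-0.133 0.116 0 0 0 -1;-0.122 0.127 0 0 0 -1;-0.111 0.137 0 0 0 -1;-0.099 0.146 0 0 0 -1;-0.085 0.155 0 0 0 -1;-0.071 0.162 0 0 0 -1' && python3 -m inch '-0.031 0.083 0 0 0 -0.5;0 0 0 0 0 0;0 0 0 0 0 0'
python3 - <<'E'
from h import *
np.set_printoptions(precision=4,suppress=True)
for c in("wrist","side","scene"):
    p=arm.grab_frame(c)
    for n,z in(("hook_tip",.183),("dish_centre",.004),("stand",0)):
        a=arm.place_of(p,n)
        if a: print(c,n,round(a[0]["confidence"],2),atz(p,*pix(a[0]),z))
    m=arm.masks_of(p,"dish_centre")
    if m: 
        q=pts(p,m[0]["mask"]); q=q[(q[:,2]>.0075)&(q[:,2]<.014)]; print(" rim",len(q),q.min(0),q.max(0),(q.min(0)+q.max(0))/2)
print(arm.get_state()["width"],arm.get_state()["moment"])
E
```

```text
t: 14.68
eef_pos: [0.5806, -0.1361, 0.1429]
ee_rot: [0.006, 0.785, 0.37]
force: [0.8, 0.7, -1.8]
width: 0.0073
t: 15.05
eef_pos: [0.5796, -0.1331, 0.1426]
ee_rot: [0.006, 0.786, 0.332]
force: [-7.5, -1.4, 2.8]
width: 0.0074
wrist hook_tip 0.87 [ 0.545  -0.1461  0.183 ]
wrist stand 0.63 [1.1122 0.0431 0.    ]
 rim 2901 [ 0.5123 -0.1872  0.0075] [ 0.5987 -0.1014  0.013 ] [ 0.5555 -0.1443  0.0102]
side dish_centre 0.86 [ 0.5646 -0.1347  0.004 ]
side stand 0.92 [ 0.6321 -0.1105  0.    ]
 rim 127 [ 0.5134 -0.1883  0.0076] [ 0.5973 -0.1054  0.0129] [ 0.5553 -0.1468  0.0103]
scene dish_centre 0.68 [ 0.5572 -0.1435  0.004 ]
scene stand 0.61 [ 0.6399 -0.1096  0.    ]
 rim 180 [ 0.5155 -0.1862  0.0075] [ 0.6    -0.1023  0.014 ] [ 0.5577 -0.1442  0.0107]
0.0077308080855637605 [-0.8372  3.2349  0.355 ]
```

The dish centre from its rim is (0.556, −0.1445), so I'm turning the hook back by about 1.8°. Then I'll release, retreat and check.

```bash
python3 -m inch '0.02 -0.06 0 0 0 0.35;0 0 0 0 0 0;0 0 0 0 0 0' && python3 -m inch '0 0 0 0 0 0;0 0 0 0 0 0;0 0 0 0 0 0;-0.67 -0.23 0.7 0 0 0;-0.67 -0.23 0.7 0 0 0;-0.67 -0.23 0.7 0 0 0;-0.67 -0.23 0.7 0 0 0;0 0 0 0 0 0' 0.45
python3 - <<'E'
from h import *
np.set_printoptions(precision=4,suppress=True)
def circ(q):
    A=np.c_[2*q[:,:2],np.ones(len(q))]; x=np.linalg.lstsq(A,(q[:,:2]**2).sum(1),rcond=None)[0]
    return x[:2],np.sqrt(x[2]+x[:2]@x[:2])
for c in("wrist","side","scene"):
    p=arm.grab_frame(c)
    if c=="wrist": save(p,"i.png")
    for n,z in(("hook_tip",.183),("hook_seat",.18),("dish_centre",.004)):
        a=arm.place_of(p,n)
        if a: print(c,n,round(a[0]["confidence"],2),atz(p,*pix(a[0]),z))
    m=arm.masks_of(p,"hook")
    if m:
        q=pts(p,m[0]["mask"]); r=np.hypot(q[:,0]-.638,q[:,1]+.1145); k=(q[:,2]>.174)&(q[:,2]<.204)&(r>.03)&(r<.115); q=q[k]
        if len(q)>10:
            for lo in(.03,.05,.07,.09,.1): 
                j=q[(r[k]>=lo)&(r[k]<lo+.02)]; print("  hook",lo,len(j),np.median(j,0) if len(j) else "")
    m=arm.masks_of(p,"dish_centre")
    if m: 
        q=pts(p,m[0]["mask"]); q=q[(q[:,2]>.0075)&(q[:,2]<.014)]; print(" rim",len(q),(q.min(0)+q.max(0))/2,q.max(0)-q.min(0))
    m=arm.masks_of(p,"stand")
    if m:
        q=pts(p,m[0]["mask"]); f=q[(q[:,2]<.02)&(np.hypot(q[:,0]-.638,q[:,1]+.1145)<.05)]
        if len(f)>50: print("  foot",len(f),f.min(0),f.max(0),(f.min(0)+f.max(0))/2)
        k=(q[:,2]>.03)&(q[:,2]<.16)&(np.hypot(q[:,0]-.638,q[:,1]+.1145)<.03); print("  post",np.median(q[k],0),k.sum(),p["pose"][:3,3])
E
```

```text
t: 16.18
eef_pos: [0.5807, -0.1359, 0.1426]
ee_rot: [0.006, 0.785, 0.361]
force: [-7.1, -1.2, 3.2]
width: 0.0074
t: 17.18
eef_pos: [0.5007, -0.1634, 0.2291]
ee_rot: [0.002, 0.782, 0.356]
force: [0.5, -0.6, -0.9]
width: 0.0392
wrist hook_tip 0.86 [ 0.5423 -0.1536  0.183 ]
wrist hook_seat 0.88 [ 0.5547 -0.1437  0.18  ]
wrist dish_centre 0.83 [ 0.557  -0.1442  0.004 ]
  hook 0.03 82 [ 0.5994 -0.1273  0.1897]
  hook 0.05 101 [ 0.581  -0.1347  0.1857]
  hook 0.07 36 [ 0.5682 -0.1401  0.1839]
  hook 0.09 134 [ 0.5393 -0.1516  0.1897]
  hook 0.1 134 [ 0.5393 -0.1516  0.1897]
 rim 1213 [ 0.5552 -0.1444  0.0101] [0.085  0.0848 0.0052]
  foot 1921 [ 0.5885 -0.1547 -0.0005] [ 0.688  -0.0709  0.0199] [ 0.6382 -0.1128  0.0097]
  post [ 0.6316 -0.114   0.0881] 687 [ 0.3212 -0.2305  0.3145]
side hook_tip 0.53 [ 0.5488 -0.1537  0.183 ]
side hook_seat 0.56 [ 0.5582 -0.1414  0.18  ]
side dish_centre 0.9 [ 0.5594 -0.1485  0.004 ]
  hook 0.03 16 [ 0.602  -0.1301  0.1891]
  hook 0.05 18 [ 0.5829 -0.1382  0.1855]
  hook 0.07 15 [ 0.566  -0.1445  0.1822]
  hook 0.09 17 [ 0.5444 -0.1538  0.1849]
  hook 0.1 11 [ 0.5416 -0.1551  0.1872]
 rim 126 [ 0.5579 -0.1459  0.0102] [0.0816 0.0819 0.0053]
  foot 377 [ 0.5952 -0.1579  0.0006] [ 0.6798 -0.0735  0.0198] [ 0.6375 -0.1157  0.0102]
  post [ 0.6341 -0.1186  0.1077] 162 [ 0.0513 -0.8701  0.7101]
scene dish_centre 0.98 [ 0.5487 -0.1382  0.004 ]
 rim 158 [ 0.559  -0.1436  0.0107] [0.0781 0.0836 0.0064]
```

View pics/i.png

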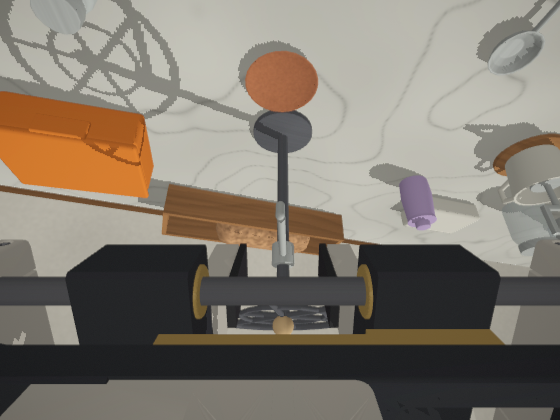

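The wrist view shows the hook lined up over the dish, with the hook at pixel ~(281,230) and the dish at (282,80). The hook line at x=0.5555 gives y=−0.145 against a dish centre at −0.1444, so the offset is about 1 mm. Next I go to the infuser and measure its loop from nearby.

```bash
python3 -m inch '0 1 0 0 0 0;0 1 0 0 0 0;0 1 0 0 0 0;0 1 0 0 0 0;0 1 0 0 0 0;0 1 0 0 0 0;0 1 0 0 0 0;0 1 0 0 0 0;0 1 0 0 0 0;0 1 0 0 0 0;0 1 0 0 0 0;0 1 0 0 0 0' 0.9 && python3 -m inch '0 0.8 -0.4 0 0 0;0 0.8 -0.4 0 0 0;0 0.7 -0.4 0 0 0;0 0 0 0 0 0;0 0 0 0 0 0'
python3 - <<'E'
from h import *
np.set_printoptions(precision=4,suppress=True)
p=arm.grab_frame("wrist"); save(p,"j.png")
for n,z in(("infuser_loop",.118),("infuser_can",.035),("cup",.008)):
    a=arm.place_of(p,n)
    if a: print(n,round(a[0]["confidence"],2),np.array(pix(a[0])),atz(p,*pix(a[0]),z))
m=arm.masks_of(p,"infuser")
if m:
    q=pts(p,m[0]["mask"]); h=q[(q[:,2]>.1)&(q[:,2]<.145)&(np.hypot(q[:,0]-.5515,q[:,1]-.2745)<.03)]
    k=h[:,:2]-h[:,:2].mean(0);w,V=np.linalg.eigh(k.T@k/len(k)); print(len(h),h.mean(0),w**.5,V[:,1]); d=k@V[:,1]; print("ext",d.min(),d.max(),h[:,:2].mean(0)+V[:,1]*(d.min()+d.max())/2,h[:,2].min(),h[:,2].max(),np.arctan(-V[0,1]/V[1,1]))
print(arm.get_state()["eef_pos"],arm.get_state()["ee_rot"],arm.get_state()["width"])
E
```

```text
t: 19.73
eef_pos: [0.5192, 0.1122, 0.2533]
ee_rot: [0.055, 0.857, 0.408]
force: [0.5, -0.0, 0.0]
width: 0.079
t: 20.35
eef_pos: [0.5297, 0.1733, 0.2386]
ee_rot: [0.081, 0.892, 0.442]
force: [0.7, -0.6, 0.9]
width: 0.0787
infuser_loop 0.75 [360.192 161.91 ] [0.5533 0.2787 0.118 ]
infuser_can 0.63 [347.984 109.284] [0.549  0.2775 0.035 ]
cup 0.86 [343.112  97.188] [0.5514 0.2772 0.008 ]
1044 [0.5471 0.2748 0.1232] [0.0024 0.0154] [-0.3405  0.9402]
ext -0.022733520236903247 0.024282788786260067 [0.5468 0.2756] 0.10001705291352991 0.1415457099721074 0.347442860151096
[0.5298 0.1735 0.2391] [0.0814 0.8913 0.4426] 0.07884758958889321
```

View pics/j.png

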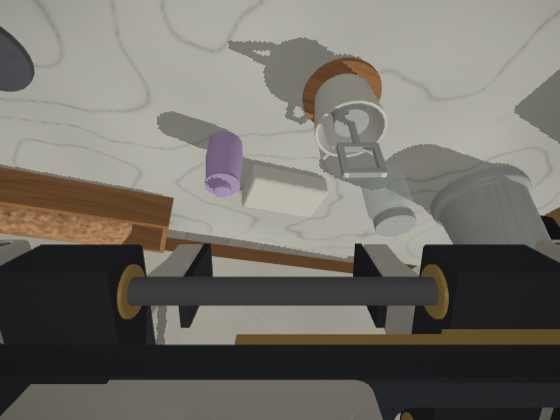

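The wrist view shows the loop at (360,160) above the cup rim, but the arm stopped short of the commanded pose. I'll check the joints.

```bash
python3 -c "
from station import arm
s=arm.get_state(); print(s['q'].round(3),s['eef_pos'],s['ee_rot'])"
```

```text
[ 0.693 -0.279 -1.016  0.751 -0.23  -2.586] [0.52980078 0.17347508 0.23911556] [0.08141408 0.89126042 0.44262229]
```

Joint 3 is at its folded limit because the tool was too close in. I'm going back out with more reach and restoring the orientation.

```bash
cat > rot.py <<'E'
import sys; from h import *
from scipy.spatial.transform import Rotation as Ro
s=arm.get_state(); T=Ro.from_euler("xyz",[0,np.pi/4,float(sys.argv[1])])
print("rot units",((T*Ro.from_euler("xyz",s["ee_rot"]).inv()).as_rotvec(degrees=True)/5).round(3))
if len(sys.argv)>4: print("shift units",((np.array(sys.argv[2:5],float)-s["eef_pos"])/.03).round(3))
E
python3 rot.py 0.345 .575 .27 .2
```

```text
rot units [-0.111 -1.359 -0.423]
shift units [ 1.507  3.217 -1.304]
```

```bash
python3 -m inch '0.5 0.3 0 0 0 0;0.4 0.8 -0.3 -0.04 -0.45 -0.14;0.3 0.8 -0.3 -0.04 -0.45 -0.14;0.3 0.8 -0.4 -0.03 -0.45 -0.14;0 0.5 -0.3 0 0 0;0 0 0 0 0 0;0 0 0 0 0 0' && python3 rot.py 0.345 .536 .2705 .1283
```

```text
t: 21.48
eef_pos: [0.5803, 0.2609, 0.2513]
ee_rot: [0.016, 0.877, 0.374]
force: [-0.9, 0.9, -0.1]
width: 0.079
rot units [ 0.254 -1.031 -0.2  ]
shift units [-1.476  0.318 -4.101]
```

```bash
python3 -m inch '0.3 0.3 -0.8 0 0 0;0.3 0.3 -0.8 0.09 -0.35 -0.07;0 0.2 -0.8 0.09 -0.35 -0.07;0 0 -0.6 0.09 -0.35 -0.07;0 0 0 0 0 0;0 0 0 0 0 0' && python3 rot.py 0.345 .589 .2896 .13; python3 -c "
from station import arm
s=arm.get_state(); print(s['q'].round(3),s['eef_pos'],s['ee_rot'])"
```

```text
t: 22.22
eef_pos: [0.5968, 0.2692, 0.2286]
ee_rot: [0.017, 0.911, 0.383]
force: [0.2, -0.3, -0.1]
width: 0.0793
rot units [ 0.393 -1.393 -0.289]
shift units [-0.261  0.679 -3.286]
[ 0.586 -0.066 -0.95   1.283 -0.129 -3.03 ] [0.59683008 0.2692319  0.2285936 ] [0.01702226 0.91121701 0.38307993]
```

The wrist is near its singularity here, with q5≈0 and q6 at its limit. At this azimuth, a tilted grasp with the loop's present yaw sits badly. Instead, I'll first turn the infuser in its cup by about 40° with a vertical tool. That makes the tilted grasp the same pose relative to the arm as the hook pinch, which worked. First I stand the tool upright above the loop.

```bash
python3 -m inch '0 0 0 -0.34 0.94 0;0 0 0 -0.34 0.94 0;0 0 0 -0.34 0.94 0;-0.2 0 -0.2 -0.34 0.94 0;-0.3 0 -0.3 -0.34 0.94 0;-0.3 0.1 -0.3 -0.34 0.94 0;-0.3 0.1 -0.3 -0.34 0.94 0;-0.3 0 -0.3 -0.2 0.5 0;0 0 0 0 0 0;0 0 0 0 0 0' 0.85
python3 - <<'E'
from h import *
from scipy.spatial.transform import Rotation as Ro
s=arm.get_state(); print(s["q"].round(3)); R=Ro.from_euler("xyz",s["ee_rot"])
H=.345
for f in (1,-1):
    T=Ro.from_matrix(np.c_[[0,0,-1],f*np.array([-np.sin(H),np.cos(H),0]),f*np.array([np.cos(H),np.sin(H),0])])
    print(((T*R.inv()).as_rotvec(degrees=True)/5).round(3))
print(((np.array([.551,.276,.15])-s["eef_pos"])/.03).round(3))
E
```

```text
t: 23.48
eef_pos: [0.5835, 0.2606, 0.2067]
ee_rot: [-0.127, 1.44, 0.223]
force: [-0.3, -0.5, -0.6]
width: 0.0743
[ 0.77   0.204 -0.201  0.078 -1.055 -2.026]
[-0.327  1.459 -0.053]
[-2.287 -0.513 35.871]
[-1.082  0.514 -1.89 ]
```

```bash
python3 -m inch '-0.36 0.17 0 -0.16 0.73 -0.03;-0.36 0.17 0 -0.16 0.73 -0.03;-0.36 0.17 -0.5 0 0 0;0 0 -0.7 0 0 0;0 0 -0.7 0 0 0;0 0 0 0 0 0;0 0 0 0 0 0'
python3 - <<'E'
from h import *
from scipy.spatial.transform import Rotation as Ro
np.set_printoptions(precision=4,suppress=True)
s=arm.get_state(); print(s["q"].round(3),s["eef_pos"]); R=Ro.from_euler("xyz",s["ee_rot"])
H=.345
T=Ro.from_matrix(np.c_[[0,0,-1],[-np.sin(H),np.cos(H),0],[np.cos(H),np.sin(H),0]]); print(((T*R.inv()).as_rotvec(degrees=True)/5).round(3))
for c in("wrist","scene","side"):
    p=arm.grab_frame(c); m=arm.masks_of(p,"infuser")
    if m:
        q=pts(p,m[0]["mask"]); h=q[(q[:,2]>.12)&(q[:,2]<.15)&(np.hypot(q[:,0]-.5515,q[:,1]-.2755)<.03)]
        if len(h)<15: continue
        k=h[:,:2]-h[:,:2].mean(0);w,V=np.linalg.eigh(k.T@k/len(k)); d=k@V[:,1]; print(c,len(h),w**.5,"ext",d.min(),d.max(),h[:,:2].mean(0)+V[:,1]*(d.min()+d.max())/2,h[:,2].max(),np.arctan(-V[0,1]/V[1,1]))
E
```

```text
t: 24.35
eef_pos: [0.5515, 0.2761, 0.1508]
ee_rot: [0.754, 1.57, 1.099]
force: [-0.4, 0.0, 0.6]
width: 0.0743
[ 0.78   0.29  -0.178 -0.    -1.102 -2.006] [0.5515 0.2761 0.1508]
[-0.012  0.006  0.006]
wrist 908 [0.0024 0.0139] ext -0.023198837998390846 0.022228916311186415 [0.5478 0.2757] 0.1424084146521057 0.3372211652338726
scene 94 [0.0029 0.0154] ext -0.02275390878206231 0.023311266463832952 [0.5521 0.2763] 0.1439405218878459 0.3347731110122394
side 33 [0.0025 0.014 ] ext -0.025611582750992307 0.017659886521641674 [0.5477 0.272 ] 0.14145300870369648 0.2624900941801765
```

Vertical and aligned with the loop. Descend, grip, and turn the infuser 40° in the cup.

```bash
python3 -m inch '0 0 -1 0 0 0;0 0 -1 0 0 0;0 0 -0.9 0 0 0;0 0 0 0 0 0' && python3 -m inch '0 0 0 0 0 0;0 0 0 0 0 0;0 0 0 0 0 0;0 0 0 0 0 0' 0.3 8 && python3 -m inch '0 0 0.1 0 0 1;0 0 0 0 0 1;0 0 0 0 0 1;0 0 0 0 0 1;0 0 0 0 0 1;0 0 0 0 0 1;0 0 0 0 0 1;0 0 -0.1 0 0 1;0 0 0 0 0 0' && python3 -m inch '0 0 0 0 0 0;0 0 0 0 0 0;0 0 0 0 0 0;0 0 0.7 0 0 0;0 0 1 0 0 0;0 0 1 0 0 0;0 0 0.5 0 0 0;0 0 0 0 0 0' 0.85
python3 - <<'E'
from h import *
np.set_printoptions(precision=4,suppress=True)
s=arm.get_state(); print(s["q"].round(3),s["eef_pos"])
out=[]
for c in("wrist","scene","side"):
    p=arm.grab_frame(c); m=arm.masks_of(p,"infuser"); out.append(p["frame"])
    if m:
        q=pts(p,m[0]["mask"]); h=q[(q[:,2]>.11)&(q[:,2]<.15)&(np.hypot(q[:,0]-.5515,q[:,1]-.2755)<.035)]
        if len(h)>15:
            k=h[:,:2]-h[:,:2].mean(0);w,V=np.linalg.eigh(k.T@k/len(k)); d=k@V[:,1]; print(c,len(h),w**.5,"ext",d.min(),d.max(),h[:,:2].mean(0)+V[:,1]*(d.min()+d.max())/2,h[:,2].max(),np.arctan(-V[0,1]/V[1,1]))
    m=arm.masks_of(p,"cup")
    if m: q=pts(p,m[0]["mask"]); t=q[(q[:,2]>.062)&(q[:,2]<.075)]; print(c,"cup",(t.min(0)+t.max(0))/2,t.max(0)-t.min(0)) if len(t) else 0
E
```

```text
t: 25.15
eef_pos: [0.5498, 0.2749, 0.0606]
ee_rot: [-2.97, 1.566, -2.626]
force: [-0.5, 0.5, 0.4]
width: 0.0749
t: 25.65
eef_pos: [0.5514, 0.2763, 0.0632]
ee_rot: [1.249, 1.57, 1.593]
force: [-0.8, -0.5, 1.8]
width: 0.0459
t: 26.78
eef_pos: [0.5511, 0.2762, 0.0628]
ee_rot: [2.359, 1.57, -2.882]
force: [0.6, 0.4, 1.6]
width: 0.046
t: 27.78
eef_pos: [0.5513, 0.2763, 0.1592]
ee_rot: [0.294, 1.57, 1.336]
force: [-0.4, 0.4, -1.2]
width: 0.0746
[ 0.781  0.284 -0.166 -0.    -1.121 -1.309] [0.5513 0.2763 0.1592]
wrist 963 [0.0026 0.0143] ext -0.023109477989516267 0.022564754879256452 [0.549  0.2729] 0.14236078928852106 1.0340812458290893
wrist cup [0.5554 0.2756 0.0674] [0.0877 0.0827 0.0108]
scene 86 [0.0026 0.0158] ext -0.021197366307291157 0.023955844355644195 [0.5543 0.2738] 0.14454922906592127 1.0347920216754753
scene cup [0.5603 0.2764 0.0682] [0.093  0.0817 0.0124]
side 44 [0.0029 0.0134] ext -0.020558003979692343 0.02119305453790155 [0.5501 0.2702] 0.14137835625366235 1.0268619813251667
side cup [0.5529 0.2753 0.067 ] [0.0809 0.0875 0.01  ]
```

The loop's heading is now 1.034 and the cup hasn't moved. I'm tilting the tool to 45° at that heading.

```bash
python3 -m inch '0.075 0.127 0.1 0.86 -0.51 0;0.075 0.127 0.1 0.86 -0.51 0;0.075 0.127 0.1 0.86 -0.51 0;0.075 0.127 0.1 0.86 -0.51 0;0.075 0.127 0.1 0.86 -0.51 0;0.075 0.127 0.1 0.86 -0.51 0;0.075 0.127 0.1 0.86 -0.51 0;0.075 0.127 0.1 0.86 -0.51 0;0.075 0.127 0 0.86 -0.51 0;0 0 0 0 0 0;0 0 0 0 0 0' && python3 rot.py 1.034 .5716 .3107 .0717; python3 -c "
from station import arm
s=arm.get_state(); print(s['q'].round(3))"
```

```text
t: 29.6
eef_pos: [0.5719, 0.3095, 0.1826]
ee_rot: [-0.007, 0.788, 1.035]
force: [-1.0, 0.2, -0.0]
width: 0.0746
rot units [ 0.057  0.031 -0.068]
shift units [-0.008  0.039 -3.697]
[ 0.46   0.072 -0.372 -0.782 -0.575 -0.438]
```

Exactly as wanted. Descend and grip.

```bash
python3 -m inch '0 0 -1 0 0 0;0 0 -1 0 0 0;0 0.04 -1 0 0 0;0 0 -0.7 0 0 0;0 0 0 0 0 0' && python3 -m inch '0 0 0 0 0 0;0 0 0 0 0 0;0 0 0 0 0 0;0 0 0 0 0 0' 0.3 25 && python3 -m inch '0 0 0.5 0 0 0;0 0 1 0 0 0;0 0 1 0 0 0;0 0 1 0 0 0;0 0 0.7 0 0 0;0 0 0 0 0 0;0 0 0 0 0 0'
python3 - <<'E'
from h import *
from scipy.spatial.transform import Rotation as Ro
np.set_printoptions(precision=4,suppress=True)
s=arm.get_state(); print(s["eef_pos"],s["ee_rot"],s["force"],s["width"],s["q"])
out=[]
for c,(x,y,w) in {"scene":(340,170,100),"side":(190,120,100)}.items():
    p=arm.grab_frame(c); out.append(cv2.resize(p["frame"][y:y+75,x:x+w],(400,300),interpolation=cv2.INTER_CUBIC))
    for n in("infuser_loop","infuser_can"):
        a=arm.place_of(p,n)
        if a: print(c,n,a[0]["confidence"],pix(a[0]),atz(p,*pix(a[0]),s["eef_pos"][2]+(.046 if n[-1]=="p" else -.037)))
cv2.imwrite("pics/k.png",np.hstack(out)[:,:,::-1])
E
```

```text
t: 30.22
eef_pos: [0.5704, 0.3112, 0.0694]
ee_rot: [-0.003, 0.79, 1.04]
force: [0.0, -0.2, -0.6]
width: 0.0742
t: 30.72
eef_pos: [0.5715, 0.3118, 0.0724]
ee_rot: [-0.007, 0.785, 1.036]
force: [-0.4, 0.1, 3.0]
width: 0.0459
t: 31.6
eef_pos: [0.5706, 0.3114, 0.1965]
ee_rot: [-0.005, 0.787, 1.037]
force: [0.0, -0.1, -1.4]
width: 0.0457
[0.5706 0.3114 0.1965] [-0.005   0.7872  1.0374] [ 0.0477 -0.0542 -1.4041] 0.045704917547920366 [ 0.4742  0.0529 -0.3671 -0.7513 -0.5848 -0.4836]
scene infuser_loop 0.6 (386.288, 179.298) [0.551  0.2698 0.2425]
scene infuser_can 0.86 (381.808, 202.01999999999998) [0.5489 0.2715 0.1595]
side infuser_loop 0.68 (243.208, 148.092) [0.5522 0.276  0.2425]
side infuser_can 0.69 (243.488, 171.31799999999998) [0.5486 0.2763 0.1595]
```

View pics/k.png

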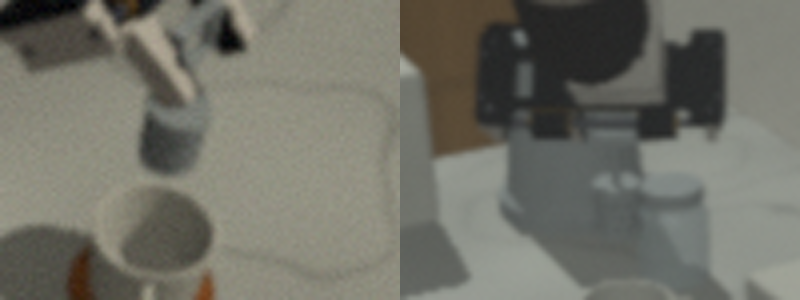

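The infuser is held upright (crop: can ~(172,140), cup ~(155,240), still standing). I'm carrying it to a point outside the hook tip while yawing to the hook's heading.

```bash
python3 -m inch '-0.1 -0.5 0 0 0 -0.3;-0.1 -0.97 0 0 0 -0.5;-0.1 -0.97 0 0 0 -0.5;-0.1 -0.97 0 0 0 -0.5;-0.1 -0.97 0 0 0 -0.5;-0.1 -0.97 0 0 0 -0.5;-0.1 -0.97 0 0 0 -0.5;-0.1 -0.97 0 0 0 -0.5;-0.1 -0.97 0 0 0 -0.5;-0.1 -0.97 0 0 0 -0.5;-0.1 -0.97 0 0 0 -0.5;-0.1 -0.97 0 0 0 -0.5' && python3 -m inch '-0.1 -0.97 -0.2 0 0 -0.5;-0.1 -0.97 -0.3 0 0 -0.5;-0.1 -0.97 -0.3 0 0 -0.5;-0.1 -0.97 -0.2 0 0 -0.4;0 -0.5 0 0 0 0;0 0 0 0 0 0;0 0 0 0 0 0;0 0 0 0 0 0' && python3 rot.py 0.365 .5516 -.1464 .1404
```

```text
t: 33.4
eef_pos: [0.534, -0.0256, 0.1976]
ee_rot: [-0.007, 0.786, 0.526]
force: [0.2, 0.1, -1.4]
width: 0.0457
t: 34.4
eef_pos: [0.523, -0.1545, 0.1677]
ee_rot: [-0.007, 0.786, 0.364]
force: [-0.3, -0.2, 0.2]
width: 0.0456
rot units [ 0.054  0.01  -0.048]
shift units [ 0.955  0.271 -0.909]
```

```bash
python3 -m inch '0.32 0.09 -0.3 0 0 0;0.32 0.09 -0.3 0 0 0;0.31 0.09 -0.3 0 0 0;0 0 0 0 0 0;0 0 0 0 0 0'
python3 - <<'E'
from h import *
np.set_printoptions(precision=4,suppress=True)
s=arm.get_state(); T=s["eef_pos"]; print(T)
H=.365; h=np.array([np.cos(H),np.sin(H),0]); l=np.array([-np.sin(H),np.cos(H),0]); S=np.array([.5553,-.145,.18])
F=lambda X:np.c_[-(X-S)@h,(X-S)@l,X[:,2]-.18]*1e3 # out, lateral, up rel seat
print("expected loop",F((T-.041*h+[0,0,.0456])[None]))
out=[]
for c,(x,y) in {"wrist":(140,90),"side":(270,160)}.items():
    p=arm.grab_frame(c)
    out.append(cv2.resize(p["frame"][y:y+(210 if c=="wrist" else 105),x:x+(280 if c=="wrist" else 140)],(400,300),interpolation=cv2.INTER_CUBIC))
    for n in("infuser","hook"):
        m=arm.masks_of(p,n)
        if not m: continue
        q=F(pts(p,m[0]["mask"])); q=q[(abs(q[:,1])<40)&(abs(q[:,0])<90)]
        print(c,n,m[0]["confidence"],len(q))
        for lo in (range(-80,40,10) if n=="infuser" else range(-16,24,4)):
            j=q[(q[:,2]>=lo)&(q[:,2]<lo+(10 if n=="infuser" else 4))&((q[:,0]>8)|(n!="hook"))]
            if len(j)>3: print("  up",lo,len(j),"out",np.percentile(j[:,0],[5,50,95]).round(1),"lat",np.percentile(j[:,1],[2,50,98]).round(1))
cv2.imwrite("pics/l.png",np.hstack(out)[:,:,::-1])
E
```

```text
t: 35.02
eef_pos: [0.5517, -0.1468, 0.1401]
ee_rot: [-0.006, 0.787, 0.365]
force: [-0.4, -0.2, -1.1]
width: 0.0459
[ 0.5517 -0.1468  0.1401]
expected loop [[45.035  -0.4115  5.7074]]
wrist infuser 0.71 10553
  up -80 822 out [53.8 63.7 66.2] lat [-18.5  -0.9  17. ]
  up -70 894 out [54.1 63.8 66.2] lat [-18.6  -0.8  16.6]
  up -60 2591 out [34.8 56.3 66.5] lat [-18.8  -0.8  16.9]
  up -50 256 out [47.3 50.6 61.6] lat [-13.1  -1.   10. ]
  up -40 238 out [48.1 50.3 51.6] lat [-4.5 -0.7  3.2]
  up -30 255 out [48.  50.3 51.5] lat [-4.3 -0.6  3.1]
  up -20 1002 out [49.6 50.8 51.9] lat [-22.1  -0.1  21.6]
  up -10 1038 out [45.2 50.5 51.7] lat [-23.   -1.1  21.4]
  up 0 181 out [49.7 50.8 52. ] lat [-23.3 -17.2  21.4]
  up 10 197 out [48.  50.8 51.8] lat [-22.6  15.3  21.2]
  up 20 1790 out [49.7 50.8 51.9] lat [-22.6  -1.4  21. ]
wrist hook 0.73 0
side infuser 0.59 314
  up -80 49 out [44.1 61.1 66.4] lat [-21.1 -12.5  14. ]
  up -70 48 out [45.3 62.4 67. ] lat [-20.8 -13.1  13.4]
  up -60 104 out [38.  54.5 66.8] lat [-22.   -6.5  15.5]
  up -50 30 out [40.1 49.5 62.9] lat [-20.9  -4.8  12. ]
```

View pics/l.png

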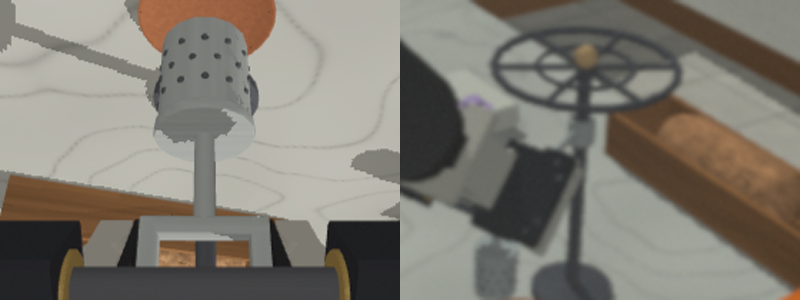

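The wrist crop shows the loop square-on at ~(205,250), upright: its outer face is 50.8 mm outside the seat, and it is 1 mm off laterally. The window is level with the hook tip, so I'm threading it in.

```bash
python3 -m inch '0.3 0.12 0 0 0 0;0.3 0.12 0 0 0 0;0.3 0.12 0 0 0 0;0 0 0 0 0 0;0 0 0 0 0 0' && python3 -m inch '0.25 0.1 0 0 0 0;0.25 0.1 0 0 0 0;0 0 0 0 0 0;0 0 0 0 0 0' && python3 -c "
from station import arm
for i in range(1):
  s=arm.get_state(); print(s['force'],s['moment'],s['eef_pos'])"
```

```text
t: 35.95
eef_pos: [0.5786, -0.1358, 0.1402]
ee_rot: [-0.006, 0.787, 0.365]
force: [0.7, -0.2, -0.4]
width: 0.0454
t: 36.45
eef_pos: [0.5937, -0.1299, 0.1403]
ee_rot: [-0.006, 0.787, 0.365]
force: [-0.8, 0.6, -0.1]
width: 0.0457
[-0.7701807   0.64814806 -0.09171252] [-0.90143905  2.35393128  0.02974237] [ 0.5936555  -0.1299364   0.14027819]
```

```bash
python3 -m inch '0 0 -0.15 0 0 0;0 0 -0.15 0 0 0;0 0 -0.15 0 0 0;0 0 0 0 0 0;0 0 0 0 0 0' && python3 -m inch '0 0 -0.04 0 0 0;0 0 0 0 0 0;0 0 0 0 0 0' && python3 -m inch '0 0 -0.04 0 0 0;0 0 0 0 0 0;0 0 0 0 0 0'&& python3 -m inch '0 0 -0.04 0 0 0;0 0 0 0 0 0;0 0 0 0 0 0'
```

```text
t: 37.08
eef_pos: [0.5938, -0.1303, 0.1269]
ee_rot: [-0.006, 0.787, 0.364]
force: [-0.3, -0.4, -0.8]
width: 0.0457
t: 37.45
eef_pos: [0.5938, -0.1302, 0.1259]
ee_rot: [-0.007, 0.786, 0.364]
force: [0.3, -1.3, -1.3]
width: 0.0457
t: 37.83
eef_pos: [0.5937, -0.1301, 0.1245]
ee_rot: [-0.006, 0.787, 0.364]
force: [0.6, 0.1, -1.3]
width: 0.0458
t: 38.2
eef_pos: [0.5937, -0.1302, 0.1233]
ee_rot: [-0.006, 0.787, 0.364]
force: [0.4, -0.7, -0.5]
width: 0.0459
```

```bash
python3 -m inch '0 0 -0.03 0 0 0;0 0 0 0 0 0;0 0 0 0 0 0' && python3 -m inch '0 0 -0.03 0 0 0;0 0 0 0 0 0;0 0 0 0 0 0'
python3 - <<'E'
from h import *
np.set_printoptions(precision=4,suppress=True)
s=arm.get_state(); T=s["eef_pos"]; print(T,s["force"],s["moment"])
H=.365; h=np.array([np.cos(H),np.sin(H),0]); l=np.array([-np.sin(H),np.cos(H),0]); S=np.array([.5553,-.145,.18])
F=lambda X:np.c_[-(X-S)@h,(X-S)@l,X[:,2]-.18]*1e3
p=arm.grab_frame("wrist"); save(p,"m.png"); m=arm.masks_of(p,"infuser"); q=F(pts(p,m[0]["mask"])); q=q[(abs(q[:,1])<40)&(abs(q[:,0])<90)]
for lo in range(-110,40,10):
    j=q[(q[:,2]>=lo)&(q[:,2]<lo+10)]
    if len(j)>3: print("  up",lo,len(j),"out",np.percentile(j[:,0],[5,50,95]).round(1),"lat",np.percentile(j[:,1],[2,50,98]).round(1))
E
```

```text
t: 38.58
eef_pos: [0.594, -0.1303, 0.1229]
ee_rot: [-0.007, 0.786, 0.364]
force: [-2.1, 0.2, 4.0]
width: 0.0459
t: 38.95
eef_pos: [0.5943, -0.1307, 0.1226]
ee_rot: [-0.009, 0.785, 0.363]
force: [-5.1, -1.8, 9.2]
width: 0.0459
[ 0.5943 -0.1307  0.1226] [-5.1242 -1.7929  9.1503] [-0.4498  1.3272  0.0628]
  up -110 738 out [ 7.7 18.  20.3] lat [-18.9  -1.6  15.8]
  up -100 814 out [ 7.7 17.8 20.3] lat [-19.   -1.   16.8]
  up -90 868 out [ 8.4 18.  20.3] lat [-18.5  -1.   16.9]
  up -80 817 out [ 9.5 18.3 21.2] lat [-18.4  -0.4  16.8]
  up -70 2218 out [-11.9   5.8  20. ] lat [-19.   -1.1  16.9]
  up -60 231 out [2.8 4.7 5.8] lat [-4.6 -0.8  2.5]
  up -50 248 out [2.5 4.7 5.9] lat [-4.4 -0.7  3. ]
  up -40 649 out [3.7 5.2 6.3] lat [-21.8  -0.7  20.8]
  up -30 1325 out [0.2 5.1 6.3] lat [-22.9  -0.6  21.3]
  up -20 348 out [3.3 5.4 6.4] lat [-23.3 -16.8  21.7]
  up -10 62 out [2.6 5.1 6.5] lat [-22.3  15.9  21.7]
  up 0 1486 out [4.3 5.5 6.6] lat [-22.5   3.9  21.5]
  up 10 177 out [4.  5.2 6.6] lat [-21.8  -8.3  21. ]
```

View pics/m.png

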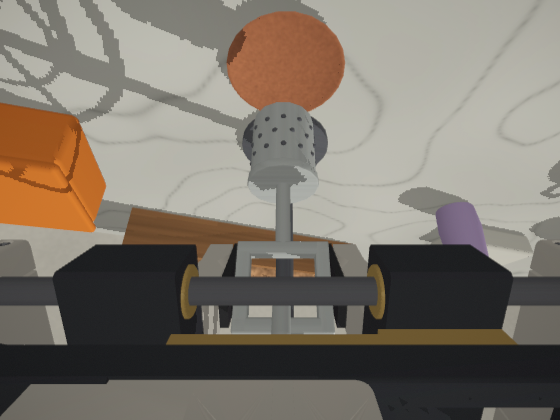

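Seated: 9 N upward contact, with the loop 1 mm outside the seat and upright to about 0.5°. The view shows the can at (283,140) and the dish beyond it. I'll unload slightly, settle, release, and back out along the tool axis.

```bash
python3 -m inch '0 0 0.03 0 0 0;0 0 0 0 0 0;0 0 0 0 0 0' && python3 -m inch '0 0 0 0 0 0;0 0 0 0 0 0;0 0 0 0 0 0;0 0 0 0 0 0' 0.75 && python3 -m inch '-0.15 -0.06 0.16 0 0 0;-0.3 -0.11 0.32 0 0 0;-0.5 -0.19 0.53 0 0 0;-0.6 -0.23 0.64 0 0 0;-0.6 -0.23 0.64 0 0 0;-0.6 -0.23 0.64 0 0 0;0 0 0 0 0 0;0 0 0 0 0 0;0 0 0 0 0 0'
python3 - <<'E'
from h import *
np.set_printoptions(precision=4,suppress=True)
s=arm.get_state(); print(s["t"],s["eef_pos"],s["force"])
H=.365; h=np.array([np.cos(H),np.sin(H),0]); l=np.array([-np.sin(H),np.cos(H),0]); S=np.array([.5553,-.145,.18])
F=lambda X:np.c_[-(X-S)@h,(X-S)@l,X[:,2]-.18]*1e3
for k in range(2):
    p=arm.grab_frame("wrist"); m=arm.masks_of(p,"infuser")
    if m:
        q=F(pts(p,m[0]["mask"])); q=q[(abs(q[:,1])<40)&(abs(q[:,0])<90)]
        for lo in (-110,-90,-50,-35,5): 
            j=q[(q[:,2]>=lo)&(q[:,2]<lo+10)]
            if len(j)>3: print("  up",lo,len(j),"out",np.percentile(j[:,0],[5,50,95]).round(1),"lat",np.percentile(j[:,1],[2,50,98]).round(1))
    m=arm.masks_of(p,"dish_centre")
    if m: q=pts(p,m[0]["mask"]); q=q[(q[:,2]>.0075)&(q[:,2]<.014)]; print("rim",(q.min(0)+q.max(0))/2,q.max(0)-q.min(0))
for c in("scene","side"):
    p=arm.grab_frame(c)
    for n,z in(("infuser_loop",.169),("infuser_can",.086),("cup",.008),("dispenser",0),("spoon",0),("lunchbox",0),("jar",0),("bowl",0),("shaker",0),("butterdish",0)):
        a=arm.place_of(p,n)
        if a: print(c,n,round(a[0]["confidence"],2),atz(p,*pix(a[0]),z)[:2])
E
```

```text
t: 39.42
eef_pos: [0.594, -0.1304, 0.1228]
ee_rot: [-0.007, 0.786, 0.364]
force: [-2.5, -2.2, 5.5]
width: 0.0456
t: 39.92
eef_pos: [0.5936, -0.13, 0.1222]
ee_rot: [-0.006, 0.787, 0.365]
force: [0.3, -0.7, 0.3]
width: 0.0656
t: 41.05
eef_pos: [0.5112, -0.1613, 0.2096]
ee_rot: [-0.005, 0.787, 0.366]
force: [-0.3, -0.9, 0.3]
width: 0.066
41.05 [ 0.5112 -0.1613  0.2096] [-0.2788 -0.8858  0.2798]
  up -110 276 out [ 9.2 18.5 20.7] lat [-17.4  -0.5  17.5]
  up -90 301 out [ 8.  18.3 20.7] lat [-18.7  -0.4  17. ]
  up -50 78 out [2.4 5.  6.3] lat [-3.9 -0.2  3.5]
  up -35 465 out [-0.1  5.3  6.5] lat [-21.3   0.7  20.1]
  up 5 413 out [1.5 5.4 6.6] lat [-22.3  -5.8  21.4]
rim [ 0.5547 -0.1442  0.0101] [0.0846 0.0854 0.0053]
  up -110 282 out [ 6.7 18.1 20.7] lat [-18.6  -0.6  17.5]
  up -90 300 out [10.2 18.4 20.8] lat [-18.7  -1.   15.9]
  up -50 84 out [2.6 4.9 6.2] lat [-4.  -0.3  3.4]
  up -35 509 out [-0.8  5.3  6.5] lat [-21.6  -0.2  20.2]
  up 5 443 out [0.8 5.4 6.5] lat [-22.2   2.4  21.5]
rim [ 0.5546 -0.1445  0.0101] [0.0831 0.0851 0.0051]
scene infuser_loop 0.52 [ 0.5541 -0.1471]
scene infuser_can 0.42 [ 0.5561 -0.1529]
scene cup 0.94 [0.5467 0.2689]
scene dispenser 0.57 [0.6847 0.1469]
scene spoon 0.64 [0.3932 0.073 ]
scene jar 0.75 [0.6568 0.4284]
scene bowl 0.81 [ 0.4246 -0.2914]
scene shaker 0.71 [ 0.5176 -0.3378]
scene butterdish 0.77 [0.7471 0.2708]
side infuser_loop 0.62 [ 0.5741 -0.498 ]
side cup 0.49 [0.5511 0.2641]
side dispenser 0.28 [ 0.6231 -0.0481]
side spoon 0.54 [0.3754 0.0553]
side lunchbox 0.62 [ 0.736  -0.3814]
side bowl 0.78 [ 0.4183 -0.2921]
side shaker 0.62 [ 0.5069 -0.35  ]
side butterdish 0.46 [0.7391 0.2804]
```

The infuser hangs still: two frames agree to within 1 mm. It is upright over the dish, and the bystanders and cup are in place. I'll back off a little more and hand in.

```bash
python3 -m inch '-0.3 -0.12 0.5 0 0 0;-0.1 -0.04 0.5 0 0 0;0 0 0 0 0 0;0 0 0 0 0 0;0 0 0 0 0 0;0 0 0 0 0 0' && python3 -c "
from station import arm
print(arm.job_done())"
```

```text
t: 43.2
eef_pos: [0.4992, -0.1663, 0.2399]
ee_rot: [-0.005, 0.787, 0.365]
force: [-0.4, 0.5, -0.5]
width: 0.0657
the job is handed in; nothing more can be done
None
```

The infuser is hanging on the hook over the drip dish, and the job was handed in at about 43 s. No verdict was reported back.

**What I did**
1. With the infuser still in its cup, I pinched the hook tip and turned it from about 1.42 to about 0.36 rad, so it points over the dish. The hook line passed within about 1 mm of the dish centre.
2. I turned the infuser about 40° in its cup with the gripper vertical, because the arm could not reach a tilted grasp at the loop's original angle.
3. I gripped the loop with the gripper tilted 45°, lifted it out and threaded it over the hook tip. I lowered it until it touched, at about 9 N, then let go and backed out.

**Last checks**
- **Position:** the loop hangs about 1 mm outside the hook seat, less than 1 mm off to the side, and the dish centre is within about 1–2 mm of below it.
- **Stillness:** two successive pictures agreed to within about 1 mm, so it hangs upright and still.
- **Surroundings:** the cup is within about 5 mm of its first position. Most bystanders read within about 12 mm of theirs, which is within detection noise.

**What failed or disagreed**
- **First pinch:** it closed on nothing. In the camera depth the fingers ended about 38 mm short of the reported TCP, so I corrected every later grasp for that.
- **Approach to the infuser:** my first approach ran into the arm's joint limits, and I had to replan.
- **Weak detections:** after the release, the side camera's readings for the infuser loop (y −0.50) and the dispenser (0.28 confidence) were clearly wrong. The scene camera contradicted both. One scene reading had the spoon 14 mm off, but the side camera had it in place.

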